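# Bring the pepper grinder round and hold the carousel

### The job

I am kneading with one hand and will work the pepper grinder with the other, so be my helper: take the spice carousel by the round steel knob on top of its column and turn it until the grinder, the one tall container among the jars, is on the side of the white porcelain bowl and points straight at the bowl's centre. Keep hold of the knob there so that the carousel stays still; the program finishes while gripping it. Do not push the jars or the grinder, keep them all standing in their places, and leave the bowl and the other things on the island where they are.

Things in the scene. Friction and masses are not known exactly. Their poses are not given: they have to be found in the camera images.
- carousel_base: The spice carousel's fixed foot: bamboo disc 170 mm across, 10 mm high, under the turning tray; it does not turn. Origin on the carousel's upright turning axis, at the worktop; z up. Its -x axis points straight at the centre of the porcelain bowl; y is level and square to that.
- tray (a point): Centre of the carousel's turning tray, on the turning axis at the tray floor, 26 mm above the worktop. Bamboo tray 236 mm across with a steel gallery wire 66 mm above the worktop, a low hub and an 18 mm steel column that carries the knob. Six containers stand on it in a circle 78 mm from the axis, 60 degrees apart, with a few mm of play.
- carousel (a joint): Turning angle of the tray, rad, 0 at the start, growing anticlockwise seen from above. It turns endlessly either way on an easy ball bearing (about 0.03 N m of drag), has no detents or spring, and carries the containers along.
- carousel_knob: Round stainless knob on top of the column, rigid with the tray, so that twisting it turns the whole carousel: 38 mm across, 37 mm tall. Origin: centre of its underside, 194 mm above the worktop, on the turning axis.
- knob_grip (a point): Point on the turning axis at the middle of the knob's straight side, 212 mm above the worktop; the side is straight and 38 mm across from 199 to 225 mm above the worktop. All six containers end below it: the grinder's top is 176 mm above the worktop, the jars' 118 mm or less.
- grinder: The pepper grinder, the one tall container on the carousel: round glass body 56 mm across, narrower steel head with a waist and a small ball on top, 150 mm tall (jars 92 or 72 mm), about 0.26 kg, standing loose in its place on the tray. Origin: centre of its underside; z up, its yaw means nothing.
- jar1: Closed round glass spice jar with a flat steel lid, 60 mm across, 92 mm tall, about 0.2 kg, standing loose in one of the carousel's six places. Origin: centre of its underside; z up.
- jar2: Closed round glass spice jar with a flat steel lid, 60 mm across, 72 mm tall, about 0.2 kg, standing loose in one of the carousel's six places. Origin: centre of its underside; z up.
- jar3: Closed round glass spice jar with a flat steel lid, 60 mm across, 92 mm tall, about 0.2 kg, standing loose in one of the carousel's six places. Origin: centre of its underside; z up.
- jar4: Closed round glass spice jar with a flat steel lid, 60 mm across, 92 mm tall, about 0.2 kg, standing loose in one of the carousel's six places. Origin: centre of its underside; z up.
- jar5: Closed round glass spice jar with a flat steel lid, 60 mm across, 72 mm tall, about 0.2 kg, standing loose in one of the carousel's six places. Origin: centre of its underside; z up.
- bowl: White porcelain mixing bowl, 150 mm across the rim, 65 mm tall, standing loose on the island 215 to 245 mm from the carousel's axis. Origin: centre of its underside. The grinder is to point at it; the bowl itself stays where it is.
- mug: Bystander: small white porcelain mug, 68 mm across, 75 mm tall, beside the bowl. Origin: centre of its underside.
- salt_cellar: Bystander: lidded bamboo salt cellar, 82 mm across, 68 mm tall, on the bowl's other side. Origin: centre of its underside.
- spoon: Bystander: steel spoon, 150 mm long, lying on the island between the carousel and the hob.
- spatula: Bystander: bamboo spatula, 300 mm long, lying on the island to the robot's right.
- budare_edge (a point): Bystander: point on the rim of the round aluminium budare (276 mm across, black handle) that lies on the hob to the robot's left.

How it is judged:
By the outcome, as a careful person would: the job done as asked, in the order asked, and still so for the second after the job is handed in, while the arm keeps its last pose, push and grip.
It also fails if it takes over 51 s, if anything falls off the work surface, if the arm or the gripper's body presses on something with over 40 N, if the wrist force passes 120 N, or if a joint passes its speed limit or range.

### The arm

A 7-joint arm with a two-finger parallel gripper is mounted at the origin on the work surface. World frame = base frame: x ahead of the robot, y to its left, z up, the work surface at z = 0. Lengths are in m, angles in rad, forces in N, time in s.
With the tool pointing down it reaches from about 0.425 to 0.875 m from the base axis. Payload 9.9 kg.
Tool frame: the origin (TCP) lies midway between the tips of the shut fingers; the grasp point (between the pads) lies robot.hold_point_z behind it (robot.hold_point_z is the distance from the TCP to the grasp point, in m); z points along the fingers, y is the line along which they close (so a half turn about z gives the same grasp; the last joint's range is limited). The gripper opens to 85 mm and grips with 20 to 120 N. Pads are 22 mm wide; open, the fingers measure 114 mm over their backs; the gripper's body (76 mm by 85 mm) begins 54 mm behind the grasp point. The pads swing forward as they close: fully open they stand 13 mm farther back than shut.
Start: joints at [-1.28, 0.576, 0.025, 1.437, -0.015, 1.129, -0.057], TCP at [0.247, 0.628, 0.231] pointing down, gripper open.
Joint ranges: [-2.76, 2.76], [-0.34, 2.15], [-1.52, 1.57], [0.19, 2.46], [-1.09, 4.23], [0.17, 1.99], [-2.82, 2.82]. Speed limits (rad/s): [2.22, 2.22, 3.01, 3.01, 3.14, 3.14, 3.14].

### API

Orientations are given as a rotation vector (axis times angle).
In Python, from plant import robot gives the robot as it stands.
- The arm moves only by the tool step_arm, never from a script. Its argument "moves" is a list of rows, each a list of 5 numbers: the finger opening in mm, from 0 to 85.4, then the shift along the tool's x, y, z in mm, then the turn about the tool's z in rad. A call has 1 to 5 rows; each row shifts and turns the commanded pose from where the row before left it, along the tool's axes as they then stand; what a row does not reach is not made up. A row lasts 1/12 s, in which the tool goes at most 41.7 mm and 7.16 degrees, less where a joint would pass 70% of its speed; a pose out of reach is approached as far as the arm can. A call with a gripper value outside its range is refused whole. The fingers move at their own pace and stop on an object; "force" is the grip in N (left out, the last holds). Time passes only in rows, so rows that do not move let the fingers close. It gives the time, the measured TCP pose, the force, the opening and the grip force at its end, in the units of the state.
- robot.sense(): the state, without advancing time (a new reading comes with each control period).
- robot.camera(name): name is "scene" or "top"; returns (picture, depth): 420x560x3 uint8, blue, green, red; 420x560 float32, m along the optical axis (not along the pixel's ray), 0 where there is no reading.
- robot.calibration(name): a dict with "fovy" (degrees; the focal length in pixels is half the picture's height over the tangent of half this angle, whatever the lens; pixels are square), "cx", "cy" (the principal point, pixels), "R" (3x3) and "t" (3): a world point X has camera coordinates R X + t. Camera axes: x right, y down, z forward; pixel columns grow to the right and rows downward; lengths in m; the calibration is good to about 2 mm. A picture is of the moment at which its call begins. calibration takes no time and is no camera call.
- robot.job_done(): hands the job in; it is judged then, once.
The state is a dict: "time_s": time; "joints": joint angles; "dq": joint speeds; "joint_efforts": joint torques, N m; "position": TCP position; "eef_rot": TCP orientation; "contact_force": force on the tool from outside, world axes, zero at the start; "torque": the same for the moment, N m; "width": finger opening in m; "gripper_force": force on a finger pad.
Only numpy, scipy, OpenCV 4.12 (cv2) and the standard library are available. Lean on these libraries where they do the work, as an engineer would, in place of code of your own. Each camera call takes 0.05 s, during which the arm holds its last target. There are 200 camera calls.

## Working session

There is one attempt and no reset: what is moved stays moved. The work goes in short steps, Python scripts to look and compute and a tool call to move; the robot and the scene stay as the last step left them, time stands still between calls to the robot, and variables do not carry over. Pictures are saved under pics/ and viewed, at most 10 in all, crops included, and the job is handed in when it is done.

Besides the shell and the picture viewer there is one more tool, called after ">>>" in YAML: its name, and indented under it one key for each argument. step_arm: Moves the arm, as the interface text tells. Its arguments: {"type":"object","properties":{"moves":{"type":"array","items":{"type":"array","items":{"type":"number"}}},"force":{"type":"number"}},"required":["moves"]}

```bash
mkdir -p pics; cat > h.py <<'E'
import numpy as np, cv2
from plant import robot
def cam(n):
    im,d=robot.camera(n); c=robot.calibration(n); return im,d,c
def world(d,c,u,v,z=None):
    f=d.shape[0]/2/np.tan(np.radians(c["fovy"])/2)
    ray=np.stack([(np.asarray(u)-c["cx"])/f,(np.asarray(v)-c["cy"])/f,np.ones(np.shape(u))],-1)
    R=np.array(c["R"]);t=np.array(c["t"])
    if z is not None:
        r=ray@R; o=-R.T@t; s=(z-o[2])/r[...,2]; return o+s[...,None]*r
    return (ray*np.asarray(d)[np.asarray(v),np.asarray(u)][...,None]-t)@R
def cloud(d,c):
    v,u=np.mgrid[:d.shape[0],:d.shape[1]]; return world(d,c,u,v)
E
python3 - <<'E'
from h import *
for n in("top","scene"):
    im,d,c=cam(n); cv2.imwrite(f"pics/{n}0.png",im); np.savez(f"{n}0.npz",im=im,d=d)
    print(n,c)
print(robot.sense(),robot.hold_point_z)
E
```

```text
top {'fovy': 51.99065701157563, 'cx': 275.06457693134064, 'cy': 212.17413490911844, 'R': array([[-0.02357126, -0.99971352,  0.00415692],
       [-0.97906269,  0.02224301, -0.20234008],
       [ 0.20218965, -0.0088393 , -0.9793065 ]]), 't': array([0.04070666, 0.61841982, 1.24422556])}
scene {'fovy': 45.56473357894755, 'cx': 276.3092054116007, 'cy': 208.03983101864105, 'R': array([[ 0.18222635,  0.98324819,  0.00406841],
       [ 0.79846816, -0.14556373, -0.58417446],
       [-0.57379627,  0.10970047, -0.81161792]]), 't': array([-0.12607406, -0.39537286,  2.00516441])}
{'time_s': 0.1, 'joints': array([-1.27979023,  0.57645053,  0.02486999,  1.43783384, -0.01501785,
        1.12902016, -0.05649029]), 'dq': array([-0.00062376,  0.00023858,  0.00156125, -0.00098097, -0.00098718,
        0.00079425, -0.00069051]), 'joint_efforts': array([ 7.38141302e-03, -7.67295742e+01,  2.25848950e+00, -2.86603099e+01,
        1.59457483e-02,  8.67048162e-03, -5.34308265e-05]), 'position': array([0.24695978, 0.62775043, 0.23052426]), 'eef_rot': array([-5.85240672e-01, -3.08638414e+00,  2.37540745e-03]), 'contact_force': array([-0.00735935,  0.30801752, -0.30287368]), 'torque': array([ 0.03670184,  0.04300375, -0.00112935]), 'gripper_force': 0.0, 'width': 0.08565251969528558} 0.0187
```

View pics/top0.png

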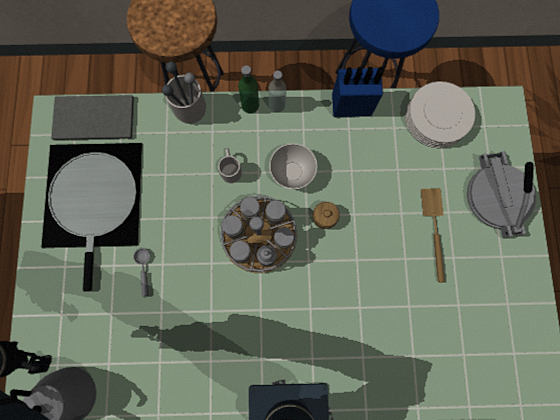

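View pics/scene0.png

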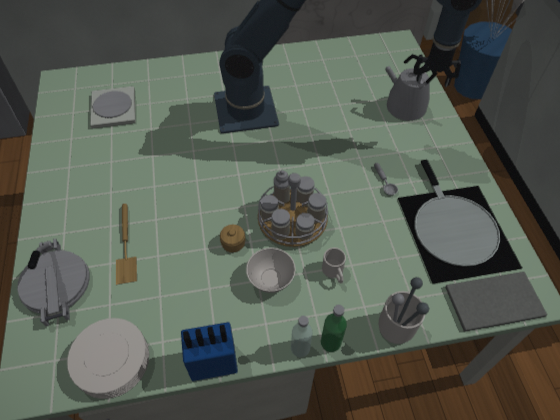

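The top view shows the carousel around (258,233), its knob near (256,223), the grinder near (266,255), the bowl at (293,167), the mug at (229,166) and the salt cellar at (326,215). A kettle stands near the gripper at (70,395). Next I measure and enlarge.

```bash
python3 - <<'E'
from h import *
from scipy.optimize import least_squares
def circ(P,r=None):
    f=lambda p:np.hypot(P[:,0]-p[0],P[:,1]-p[1])-(p[2] if r is None else r)
    s=least_squares(f,[*P[:,:2].mean(0),.05],loss='soft_l1',f_scale=.002); return s.x.round(4),len(P)
for n,bx in(("top",(258,233,50)),("scene",(293,210,55))):
    z=np.load(n+"0.npz");im,d=z["im"],z["d"];c=robot.calibration(n)
    P=cloud(d,c);P[d==0]=np.nan
    u,v,h=bx
    cr=cv2.resize(im[v-h:v+h,u-h:u+h],None,fx=6 if n=="top" else 5.4,fy=6 if n=="top" else 5.4,interpolation=cv2.INTER_CUBIC); cv2.imwrite(f"pics/{n}_crop.png",cr)
    Q=P[v-h:v+h,u-h:u+h].reshape(-1,3)
    k=Q[(Q[:,2]>.198)&(Q[:,2]<.24)]; print(n,"knob",k.mean(0),k.max(0),k.min(0),len(k))
    ax=(k[:,:2].max(0)+k[:,:2].min(0))/2
    g=Q[(Q[:,2]>.13)&(Q[:,2]<.185)&(np.hypot(*(Q[:,:2]-ax).T)>.04)]; print("grinder",g.mean(0),g.max(0),g.min(0),len(g))
    kt=Q[(Q[:,2]>.224)&(Q[:,2]<.24)];print("knobtop",kt.mean(0),len(kt),circ(k,.019))
    bu,bv=(293,167) if n=="top" else (271,272)
    B=P[bv-35:bv+35,bu-35:bu+35].reshape(-1,3); B=B[(B[:,2]>.058)&(B[:,2]<.07)]
    print("bowl rim",circ(B), B.min(0),B.max(0))
E
```

```text
top knob [0.55522954 0.07713017 0.22634337] [0.57424312 0.09479177 0.23466394] [0.53872102 0.06025858 0.19995714] 175
grinder [0.48169402 0.05363894 0.15300898] [0.5108952  0.07792477 0.17819526] [0.45986186 0.02718766 0.1300706 ] 233
knobtop [0.5571614  0.07686968 0.22859768] 146 (array([0.5592, 0.0774, 0.05  ]), 175)
bowl rim (array([ 0.763 , -0.0327,  0.0721]), 294) [ 0.65387359 -0.10754137  0.05806822] [0.83933995 0.07734776 0.06993355]
scene knob [0.56636573 0.0772483  0.22107967] [0.58134311 0.09694942 0.23396479] [0.54167104 0.05992646 0.19820729] 153
grinder [0.495015   0.05299981 0.15106296] [0.51206181 0.07479869 0.17512403] [0.47034864 0.03210724 0.13021206] 165
knobtop [0.56273546 0.07855722 0.22805925] 84 (array([0.5575, 0.0794, 0.05  ]), 153)
bowl rim (array([ 0.7661, -0.0313,  0.0721]), 257) [ 0.63687877 -0.10680283  0.05801433] [0.84113721 0.08617798 0.06990295]
```

View pics/top_crop.png

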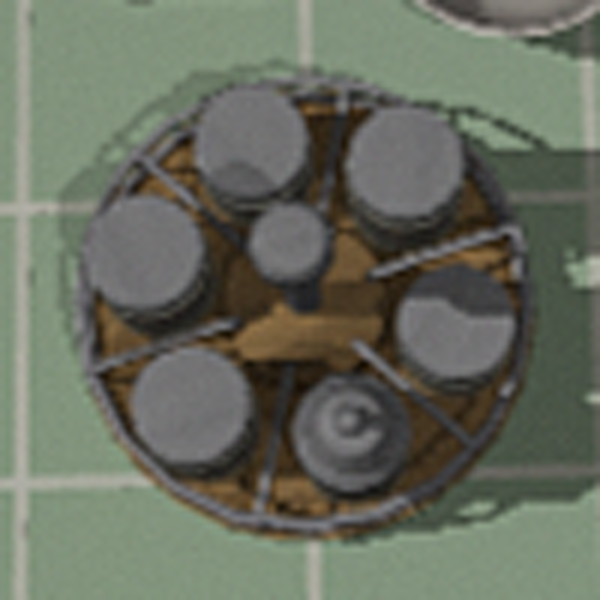

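View pics/scene_crop.png

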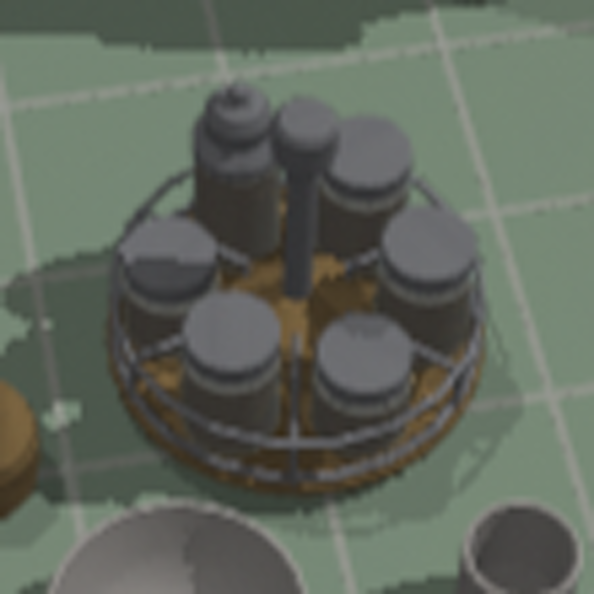

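```bash
python3 - <<'E'
from h import *
from scipy.optimize import least_squares
A={"top":((256.3,223.6),(266.4,252.8)),"scene":((295.0,178.5),(281.5,171.7))}
for n in A:
    z=np.load(n+"0.npz");d=z["d"];c=robot.calibration(n)
    print(n,"knob",world(d,c,*A[n][0],z=.231),"ball",world(d,c,*A[n][1],z=.174))
    P=cloud(d,c).reshape(-1,3)
    B=P[(P[:,2]>.055)&(P[:,2]<.07)]; r=np.hypot(*(B[:,:2]-[.7645,-.032]).T); B=B[(r<.09)]
    print("bowl",cv2.minEnclosingCircle(B[:,:2].astype(np.float32)),len(B),np.median(B[:,2]))
    # grinder body glass shoulder/head fit
    T=P[(P[:,2]>.058)&(P[:,2]<.072)]; r=np.hypot(*(T[:,:2]-[.5585,.078]).T); T=T[(r>.108)&(r<.125)]
    s=least_squares(lambda p:np.hypot(*(T[:,:2]-p[:2]).T)-p[2],[.5585,.078,.117],loss='soft_l1',f_scale=.001);print("wire",s.x,len(T))
    for j in range(1):
        L=P[(P[:,2]>.088)&(P[:,2]<.122)&(np.hypot(*(P[:,:2]-[.5585,.078]).T)<.115)]
        a=np.arctan2(L[:,1]-.078,L[:,0]-.5585); print(np.histogram(np.degrees(a),36,(-180,180))[0])
E
```

```text
top knob [0.55506327 0.07782268 0.231     ] ball [0.48405172 0.05360018 0.174     ]
bowl ((0.7648152112960815, -0.03341732174158096), 0.07475249469280243) 303 0.062292121189329884
wire [0.55771614 0.07741588 0.11202428] 354
[ 7  8  4  2  1 21 83 84 78 32  0 35 78 91 80 43  0 15 64 83 78 47  0 10
 63 87 83 78  6  6 67 94 96 71  3  1]
scene knob [0.56755627 0.07913464 0.231     ] ball [0.48756108 0.05393084 0.174     ]
bowl ((0.7656567692756653, -0.030614567920565605), 0.07624716311693192) 292 0.06090138150655911
wire [0.55909383 0.07870684 0.1119472 ] 220
[14 12 20 49  2  8 48 59 54 38  0  9 49 91 83 73  1 12 56 72 68 34  2 44
 97 58 57 23  1 47 66 61 58 10  0  1]
```

>>> step_arm:
  moves:
    - [85, 0, 0, -20, 0]
    - [85, 0, 0, -30, 0]
    - [85, 0, 0, -20, 0]
    - [85, -15, -12, 0, 0]
    - [85, -25, -20, 0, 0]
  force: 60

```text
time_s: 0.52
position: [0.2701, 0.5862, 0.3017]
eef_rot: [-0.577, -3.086, -0.004]
contact_force: [-0.0, -0.0, -0.6]
width: 0.0853
gripper_force: 0.0
```

>>> step_arm:
  moves:
    - [85, -28, -23, 0, 0]
    - [85, -28, -23, 0, 0]
    - [85, -28, -23, 0, 0]
    - [85, -28, -23, 0, 0]
    - [85, -28, -23, 0, 0]

```text
time_s: 0.93
position: [0.3612, 0.4236, 0.301]
eef_rot: [-0.585, -3.086, 0.001]
contact_force: [0.8, -0.5, -0.1]
width: 0.085
gripper_force: 0.0
```

>>> step_arm:
  moves:
    - [85, -28, -23, 0, 0]
    - [85, -28, -23, 0, 0]
    - [85, -28, -23, 0, 0]
    - [85, -28, -23, 0, 0]
    - [85, -28, -23, 0, 0]

```text
time_s: 1.35
position: [0.4493, 0.2654, 0.3012]
eef_rot: [-0.585, -3.086, 0.0]
contact_force: [0.8, -0.1, -0.3]
width: 0.0851
gripper_force: 0.0
```

```bash
cat > where.py <<'E'
from h import *
from scipy.spatial.transform import Rotation as Ro
s=robot.sense();R=Ro.from_rotvec(s["eef_rot"]).as_matrix()
print(s["time_s"],s["position"].round(4),s["joints"].round(2),"tooly az",np.degrees(np.arctan2(R[1,1],R[0,1])).round(2),"w",s["width"],s["gripper_force"],s["contact_force"].round(1))
print("to knob axis, tool mm",(R.T@(np.array([.5585,.078,.195])-s["position"])*1000).round(1))
E
python3 where.py
```

```text
1.35 [0.4493 0.2654 0.3012] [-0.72  0.29  0.13  1.73 -0.04  1.13  0.62] tooly az 68.53 w 0.08511329217752253 0.0 [ 0.8 -0.1 -0.3]
to knob axis, tool mm [-170.2 -134.4  106.2]
```

>>> step_arm:
  moves:
    - [85, -28, -22, 0, 0]
    - [85, -28, -22, 0, 0]
    - [85, -28, -22, 0, 0]
    - [85, -28, -22, 0, 0]
    - [85, -28, -22, 0, 0]

```text
time_s: 1.77
position: [0.5394, 0.1119, 0.3012]
eef_rot: [-0.585, -3.086, 0.0]
contact_force: [0.3, 1.2, -0.0]
width: 0.0848
gripper_force: 0.0
```

>>> step_arm:
  moves:
    - [85, -20, -16, 0, 0]
    - [85, -10, -8.4, 0, 0]
    - [85, 0, 0, 0, 0.1]
    - [85, 0, 0, 0, 0.12]
    - [85, 0, 0, 0, 0.12]

```text
time_s: 2.18
position: [0.5577, 0.0802, 0.3009]
eef_rot: [-1.107, -2.939, 0.0]
contact_force: [-0.5, -0.3, 0.5]
width: 0.085
gripper_force: 0.0
```

>>> step_arm:
  moves:
    - [85, 0, 0, 0, 0.12]
    - [85, 0, 0, 0, 0.12]
    - [85, 0, 0, 0, 0.12]
    - [85, 0, 0, 0, 0.12]
    - [85, 0, 0, 0, 0.12]

```text
time_s: 2.6
position: [0.5575, 0.0809, 0.301]
eef_rot: [-1.925, -2.481, 0.0]
contact_force: [0.1, -0.5, -0.1]
width: 0.085
gripper_force: 0.0
```

>>> step_arm:
  moves:
    - [85, 0, 0, 0, 0.12]
    - [85, 0, 0, 0, 0.12]
    - [85, 0, 0, 0, 0.12]
    - [85, 0, 0, 0, 0.08]
    - [85, 0, 0, 0, 0]

```text
time_s: 3.02
position: [0.5575, 0.081, 0.3009]
eef_rot: [-2.418, -2.004, 0.001]
contact_force: [0.1, -0.1, -0.3]
width: 0.0849
gripper_force: 0.0
```

```bash
python3 where.py; python3 - <<'E'
from h import *
im,d,c=cam("scene"); cv2.imwrite("pics/s2.png",cv2.resize(im[110:260,190:390],None,fx=4,fy=4,interpolation=2))
E
```

```text
3.0167 [0.5575 0.081  0.3009] [-0.59  0.39  0.54  1.64 -0.21  1.17 -0.19] tooly az -10.69 w 0.08488406345571904 0.0 [ 0.1 -0.1 -0.3]
to knob axis, tool mm [ -2.7   1.6 105.9]
```

View pics/s2.png

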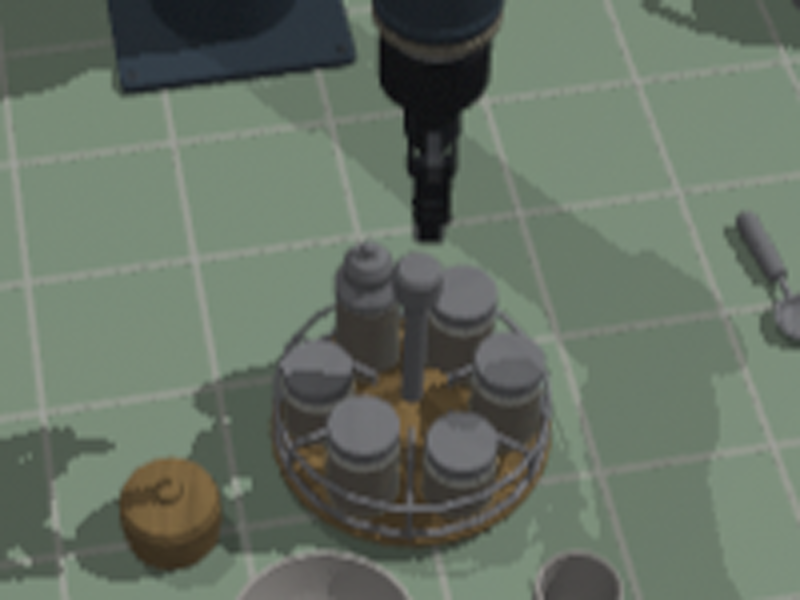

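The gripper (fingertips at crop (430,240)) hangs over the knob (418,280), lined up as measured. I descend and grip.

>>> step_arm:
  moves:
    - [85, -2.7, 1.6, 10, 0]
    - [85, 0, 0, 25, 0]
    - [85, 0, 0, 30, 0]
    - [85, 0, 0, 25, 0]
    - [85, 0, 0, 14, 0]

```text
time_s: 3.48
position: [0.5574, 0.0768, 0.1939]
eef_rot: [-2.412, -2.01, 0.005]
contact_force: [-0.5, -0.1, 0.7]
width: 0.0851
gripper_force: 0.0
```

>>> step_arm:
  moves:
    - [85, 0, 0, 4, 0]
    - [60, 0, 0, 0, 0]
    - [50, 0, 0, 0, 0]
    - [46, 0, 0, 0, 0]
    - [44, 0, 0, 0, 0]

```text
time_s: 3.9
position: [0.5597, 0.0769, 0.1944]
eef_rot: [2.415, 2.008, 0.003]
contact_force: [-0.6, -0.6, -0.4]
width: 0.044
gripper_force: 0.0
```

```bash
python3 where.py
```

```text
3.9 [0.5597 0.0769 0.1944] [-0.54  0.49  0.49  1.8  -0.28  0.92 -0.11] tooly az -10.52 w 0.043962186214330574 0.0 [-0.6 -0.6 -0.4]
to knob axis, tool mm [ 0.8 -1.4 -0.6]
```

>>> step_arm:
  moves:
    - [38, 0, -0.7, 2, 0]
    - [34, 0, 0, 0, 0]
    - [30, 0, 0, 0, 0]
    - [30, 0, 0, 0, 0]
    - [30, 0, 0, 0, 0]
  force: 60

```text
time_s: 4.32
position: [0.5584, 0.0772, 0.1923]
eef_rot: [2.416, 2.008, 0.002]
contact_force: [-3.7, 1.2, 8.8]
width: 0.036
gripper_force: 59.6
```

```bash
python3 where.py
```

```text
4.3167 [0.5584 0.0772 0.1923] [-0.54  0.49  0.49  1.8  -0.28  0.92 -0.11] tooly az -10.52 w 0.035979091120942115 59.64618042968141 [-3.7  1.2  8.8]
to knob axis, tool mm [ 0.8 -0.1 -2.7]
```

>>> step_arm:
  moves:
    - [30, 0, 0, 0, -0.015]
    - [30, 0, 0, 0, -0.03]
    - [30, 0, 0, 0, -0.045]
    - [30, 0, 0, 0, -0.06]
    - [30, 0, 0, 0, -0.07]

```text
time_s: 4.73
position: [0.5583, 0.0772, 0.1922]
eef_rot: [2.178, 2.264, 0.001]
contact_force: [-2.8, -0.3, 6.5]
width: 0.036
gripper_force: 59.6
```

```bash
python3 where.py
```

```text
4.7333 [0.5583 0.0772 0.1922] [-0.5   0.48  0.42  1.8  -0.24  0.91  0.07] tooly az 2.23 w 0.03601153618812776 59.64723548717302 [-2.8 -0.3  6.5]
to knob axis, tool mm [ 0.8  0.2 -2.8]
```

Turning smoothly (12.7°). I continue.

>>> step_arm:
  moves:
    - [30, 0, 0, 0, -0.08]
    - [30, 0, 0, 0, -0.08]
    - [30, 0, 0, 0, -0.08]
    - [30, 0, 0, 0, -0.08]
    - [30, 0, 0, 0, -0.08]

```text
time_s: 5.15
position: [0.5583, 0.0772, 0.1922]
eef_rot: [1.683, 2.652, 0.001]
contact_force: [-3.4, -0.3, 8.0]
width: 0.0358
gripper_force: 59.6
```

>>> step_arm:
  moves:
    - [30, 0, 0, 0, -0.08]
    - [30, 0, 0, 0, -0.08]
    - [30, 0, 0, 0, -0.08]
    - [30, 0, 0, 0, -0.08]
    - [30, 0, 0, 0, -0.08]

```text
time_s: 5.57
position: [0.5583, 0.0772, 0.1923]
eef_rot: [1.122, 2.934, 0.001]
contact_force: [-3.1, -0.7, 7.0]
width: 0.0359
gripper_force: 59.6
```

>>> step_arm:
  moves:
    - [30, 0, 0, 0, -0.08]
    - [30, 0, 0, 0, -0.08]
    - [30, 0, 0, 0, -0.08]
    - [30, 0, 0, 0, -0.08]
    - [30, 0, 0, 0, -0.08]

```text
time_s: 5.98
position: [0.5582, 0.0771, 0.1922]
eef_rot: [0.517, 3.098, 0.001]
contact_force: [-2.9, 0.3, 6.4]
width: 0.0359
gripper_force: 59.6
```

>>> step_arm:
  moves:
    - [30, 0, 0, 0, -0.08]
    - [30, 0, 0, 0, -0.08]
    - [30, 0, 0, 0, -0.08]
    - [30, 0, 0, 0, -0.08]
    - [30, 0, 0, 0, -0.08]

```text
time_s: 6.4
position: [0.5582, 0.0771, 0.1922]
eef_rot: [-0.109, 3.139, 0.0]
contact_force: [-3.9, -0.0, 7.2]
width: 0.0359
gripper_force: 59.6
```

>>> step_arm:
  moves:
    - [30, 0, 0, 0, -0.08]
    - [30, 0, 0, 0, -0.07]
    - [30, 0, 0, 0, -0.05]
    - [30, 0, 0, 0, -0.03]
    - [30, 0, 0, 0, -0.015]

```text
time_s: 6.82
position: [0.5582, 0.077, 0.1923]
eef_rot: [-0.488, 3.103, -0.0]
contact_force: [-4.4, -1.2, 7.4]
width: 0.036
gripper_force: 59.7
```

```bash
cat > look.py <<'E'
from h import *
import sys
t=sys.argv[1]
for n,(x,y,w,h) in(("top",(208,140,120,140)),("scene",(215,120,160,190))):
    im,d,c=cam(n); np.savez(f"{n}{t}.npz",im=im,d=d)
    cv2.imwrite(f"pics/{n}{t}.png",cv2.resize(im[y:y+h,x:x+w],None,fx=(4 if n=="top" else 3),fy=(4 if n=="top" else 3),interpolation=2))
    P=cloud(d,c).reshape(-1,3);P=P[d.ravel()>0]
    r=np.hypot(*(P[:,:2]-[.5585,.078]).T)
    a=np.degrees(np.arctan2(P[:,1]-.078,P[:,0]-.5585))
    g=P[(P[:,2]>.128)&(P[:,2]<.18)&(r>.05)&(r<.12)&(abs(a+28)<50)]
    print(n,"grinder head",g.mean(0),len(g),cv2.minEnclosingCircle(g[:,:2].astype(np.float32)) if len(g) else "")
    B=P[(P[:,2]>.055)&(P[:,2]<.07)]; r=np.hypot(*(B[:,:2]-[.7645,-.032]).T); B=B[(r<.09)]
    print("bowl",cv2.minEnclosingCircle(B[:,:2].astype(np.float32)))
E
python3 where.py; python3 look.py A; python3 -c "
import cv2,numpy as np
a=cv2.imread('pics/topA.png')
b=cv2.imread('pics/sceneA.png')
b=cv2.resize(b,None,fx=.66,fy=.66)
print(a.shape,b.shape)"
```

```text
6.8167 [0.5582 0.077  0.1923] [-0.16  0.45 -0.09  1.79  0.05  0.91  1.61] tooly az 107.88 w 0.03604721080754834 59.65766354344879 [-4.4 -1.2  7.4]
to knob axis, tool mm [-0.6  0.9 -2.7]
top grinder head [ 0.61449037 -0.0009004   0.130472  ] 6 ((0.6128227114677429, -0.0018510606605559587), 0.007598446682095528)
bowl ((0.765652060508728, -0.03463788330554962), 0.07542429864406586)
scene grinder head [0.62406848 0.02349312 0.14921713] 204 ((0.6190824508666992, 0.024000493809580803), 0.026237569749355316)
bowl ((0.7649294137954712, -0.03134193271398544), 0.07647509127855301)
(560, 480, 3) (376, 317, 3)
```

View pics/topA.png

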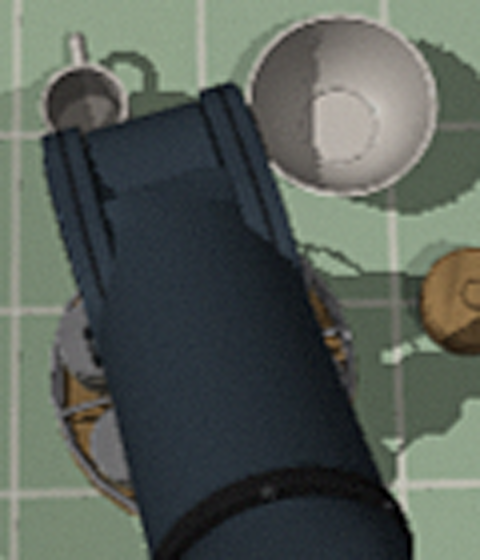

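View pics/sceneA.png

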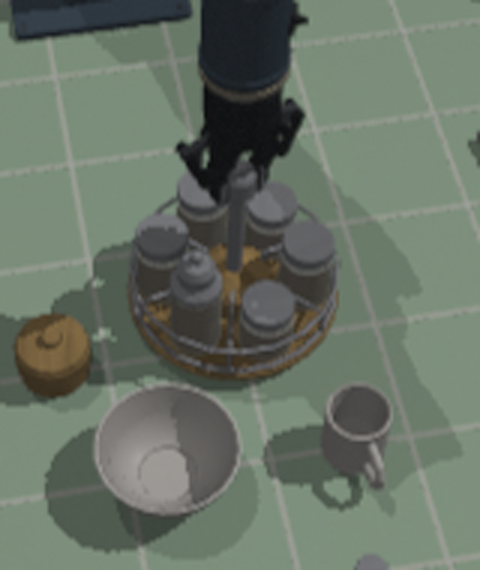

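The grinder (ball at crop (197,258)) is nearly on the bowl side, the jars stand, and the knob is held. I measure its angle more closely in an enlarged crop.

```bash
python3 - <<'E'
from h import *
n="scene";z=np.load("sceneA.npz");im,d=z["im"],z["d"];c=robot.calibration(n)
x,y=262,192
cr=cv2.resize(im[y:y+50,x:x+60],None,fx=12,fy=12,interpolation=2);cv2.imwrite("pics/cropA.png",cr)
R=np.array(c["R"]);t=np.array(c["t"]);f=210/np.tan(np.radians(c["fovy"])/2)
for ax in([.559,.0787],):
  for a in(-46,-43,-40,-37,-28):
    for zz in(.174,):
        p=R@np.array([ax[0]+.078*np.cos(np.radians(a)),ax[1]+.078*np.sin(np.radians(a)),zz])+t
        q=p[:2]/p[2]*f+[c["cx"],c["cy"]]; print(a,q.round(1),"crop",((q-[x,y]+.5)*12).round(0))
# head: horizontal slice of depth points
P=cloud(d,c).reshape(-1,3); r=np.hypot(*(P[:,:2]-[.5585,.078]).T)
for lo,hi in((.03,.12),(.128,.15),(.15,.165),(.165,.18)):
    g=P[(P[:,2]>lo)&(P[:,2]<hi)&(np.hypot(*(P[:,:2]-[.617,.023]).T)<.036)]
    from scipy.optimize import least_squares
    s=least_squares(lambda p:np.hypot(*(g[:,:2]-p[:2]).T)-p[2],[.617,.023,.02],loss='soft_l1',f_scale=.002)
    print(lo,len(g),s.x.round(4),np.degrees(np.arctan2(s.x[1]-.0787,s.x[0]-.559)))
E
```

```text
-46 [279.1 204.5] crop [212. 156.]
-43 [280.3 205.1] crop [225. 163.]
-40 [281.4 205.7] crop [239. 170.]
-37 [282.6 206.2] crop [253. 176.]
-28 [286.4 207.4] crop [299. 191.]
0.03 273 [0.6139 0.0252 0.0284] -44.2770689350485
0.128 90 [0.6137 0.026  0.022 ] -43.91702418182164
0.15 100 [0.6163 0.0255 0.0144] -42.89235687813546
0.165 14 [0.6152 0.0274 0.0051] -42.39908247955202
```

View pics/cropA.png

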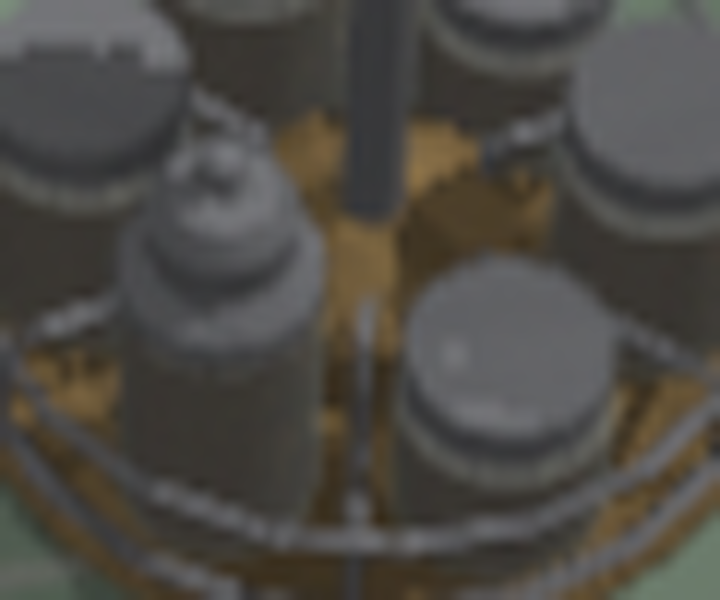

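The grinder's axis is at crop column about 223, which gives −43.4°, and the depth fits agree. The bowl is at −28.1°, so 0.268 rad remain.

>>> step_arm:
  moves:
    - [30, 0, 0, 0, -0.025]
    - [30, 0, 0, 0, -0.04]
    - [30, 0, 0, 0, -0.05]
    - [30, 0, 0, 0, -0.05]
    - [30, 0, 0, 0, -0.045]

```text
time_s: 7.33
position: [0.5583, 0.077, 0.1922]
eef_rot: [-0.812, 3.034, -0.0]
contact_force: [-3.0, 0.3, 7.4]
width: 0.0361
gripper_force: 59.7
```

>>> step_arm:
  moves:
    - [30, 0, 0, 0, -0.035]
    - [30, 0, 0, 0, -0.018]
    - [30, 0, 0, 0, -0.005]
    - [30, 0, 0, 0, 0]
    - [30, 0, 0, 0, 0]

```text
time_s: 7.75
position: [0.5583, 0.077, 0.1923]
eef_rot: [-0.896, 3.01, -0.0]
contact_force: [-3.9, -0.6, 6.7]
width: 0.0357
gripper_force: 59.7
```

```bash
python3 where.py; python3 look.py B; python3 - <<'E'
from h import *
from scipy.optimize import least_squares
z=np.load("sceneB.npz");d=z["d"];c=robot.calibration("scene")
cv2.imwrite("pics/cropB.png",cv2.resize(z["im"][140:290,200:380],None,fx=4,fy=4,interpolation=2))
P=cloud(d,c).reshape(-1,3)
for lo,hi in((.03,.12),(.128,.15),(.15,.165),(.165,.18)):
    g=P[(P[:,2]>lo)&(P[:,2]<hi)&(np.hypot(*(P[:,:2]-[.6275,.042]).T)<.036)]
    s=least_squares(lambda p:np.hypot(*(g[:,:2]-p[:2]).T)-p[2],[.6275,.042,.02],loss='soft_l1',f_scale=.002)
    print(lo,len(g),s.x.round(4),np.degrees(np.arctan2(s.x[1]-.0787,s.x[0]-.559)))
E
```

```text
7.75 [0.5583 0.077  0.1923] [-0.11  0.45 -0.16  1.79  0.09  0.91  1.84] tooly az 123.13 w 0.03567687553793625 59.68893449709867 [-3.9 -0.6  6.7]
to knob axis, tool mm [-0.7  0.7 -2.7]
top grinder head [nan nan nan] 0 
bowl ((0.7651091814041138, -0.032935116440057755), 0.075690858066082)
scene grinder head [0.63538132 0.04018445 0.14851941] 206 ((0.6298010349273682, 0.04199889302253723), 0.027010541409254074)
bowl ((0.7653664946556091, -0.03301494941115379), 0.0764164999127388)
0.03 269 [0.6266 0.0418 0.0277] -28.6160537054475
0.128 96 [0.6243 0.0429 0.0226] -28.709753750666092
0.15 93 [0.6283 0.042  0.0144] -27.913516723637088
0.165 17 [-41.9491  54.2292  68.9156] 128.13189116035682look.py:11: RuntimeWarning: Mean of empty slice.
  print(n,"grinder head",g.mean(0),len(g),cv2.minEnclosingCircle(g[:,:2].astype(np.float32)) if len(g) else "")
  ret = um.true_divide(
```

View pics/cropB.png

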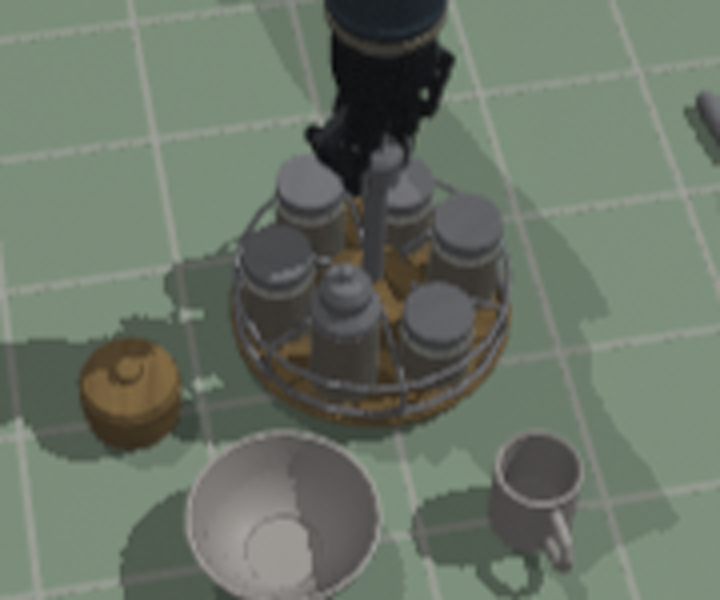

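The grinder stands at (345,310) on the bowl side, at about −28.4° against the bowl's −28.1°. All containers are upright, the other things have not moved, and the knob is still gripped with 60 N.

```bash
python3 -c "
from plant import robot
print(robot.job_done())"
```

```text
the job is handed in; nothing more can be done
None
```

The job is handed in: I turned the carousel by its knob about 134° anticlockwise until the grinder pointed at the bowl's centre, within about half a degree by my camera measurement; the gripper still holds the knob, and the jars and other things looked undisturbed.

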